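Close the drill jig over the ring

ROBOT

A 7-joint arm with a two-finger parallel gripper is mounted at the origin on the work surface. World frame = base frame: x ahead of the robot, y to its left, z up, the work surface at z = 0. Lengths are in m, angles in rad, forces in N, time in s.
With the tool pointing down it reaches from about 0.425 to 0.875 m from the base axis. Payload 4.7 kg.
Tool frame: the origin (TCP) lies at the very end of the fingers, on their centre line; the grasp point (between the pads) lies 19 mm behind it; y points along the fingers, x is the direction in which the jaws open and shut, and the axes are right-handed (so a half turn about y gives the same grasp; the last joint's range is limited). The gripper opens to 85 mm and grips with 20 to 120 N. Pads are 22 mm wide; open, the fingers measure 114 mm over their backs; the gripper's body (76 mm by 85 mm) begins 54 mm behind the grasp point. The pads swing forward as they close: fully open they stand 13 mm farther back than shut.
Start: joints at [-1.307, 0.321, -0.07, 1.45, 0.023, 1.371, -0.057], TCP at [0.161, 0.63, 0.231] pointing down, gripper open.
Joint ranges: [-2.86, 2.86], [-0.3, 2.09], [-1.38, 1.24], [0.06, 2.45], [-1.56, 4.7], [0.09, 2.05], [-2.69, 2.69]. Speed limits (rad/s): [2.57, 2.57, 3.14, 3.14, 3.14, 3.14, 3.14].

INTERFACE

Orientations are given as a 3x3 rotation matrix whose columns are the frame's x, y, z axes.
In Python, from station import ctrl gives the robot as it stands.
- The arm moves only by the tool play_rows, never from a script. Its argument "steps" is a list of rows, each an object with "gripper": the closure, from 0 (fully open) to 1 (shut); "dp": the shift along the world's x, y, z in mm, a list of three; "dr": the turn, a rotation vector about the world's x, y, z in degrees, a list of three. A call has 1 to 12 rows; each row is the pose to reach, as a shift and turn from the pose measured when the call began; what a row does not reach only later rows make up. A row lasts 1/12 s, in which the tool goes at most 41.7 mm and 7.16 degrees, less where a joint would pass 70% of its speed; a pose out of reach is approached as far as the arm can. A call with a gripper value outside its range is refused whole. The fingers move at their own pace and stop on an object; the grip force is fixed at half the most. Time passes only in rows, so rows that repeat a pose let the fingers close. It gives the time, the measured TCP pose, the force and the opening at its end, in the units of the state.
- ctrl.state(): the state, without advancing time (a new reading comes with each control period).
- ctrl.snapshot(name): name is "side" or "top" or "wrist"; returns a dict with "image" (480x640x3 uint8, red, green, blue), "depth" (480x640 float32, m along the optical axis (not along the pixel's ray), 0 where there is no reading), "fx", "fy", "cx", "cy" (pixels), "eye" and "attitude" of the camera in the world; the wrist camera has in their place "T_tool_cam" (4x4, takes a point from camera to tool coordinates, whose origin is the TCP and whose axes are the tool frame's). Camera axes: x right, y down, z forward; pixel columns grow to the right and rows downward; lengths in m; the calibration is good to about 2 mm. A picture is of the moment at which its call begins: read the wrist's pose just before it.
- ctrl.close_job(): hands the job in, once; it reports no verdict.
The state is a dict: "t": time; "joints": joint angles; "qd": joint speeds; "joint_efforts": joint torques, N m; "position": TCP position; "orientation": TCP orientation; "force": force on the tool from outside, world axes, zero at the start; "ft_torque": the same for the moment, N m; "gripper_width": finger opening in m.
Only numpy, scipy, OpenCV 4.12 (cv2) and the standard library are available. Lean on these libraries where they do the work, as an engineer would, in place of code of your own. Each camera call takes 0.05 s, during which the arm holds its last target. There are 200 camera calls.

TASK

Close the drill jig over the ring with the fingertips: push the raised leaf over from behind and lower it gently until it lies flat on its rests, then push the swing bolt upright by its red star nut, fully home in the slot of the leaf. Push only: grip and lift nothing and do not force it, leave the ring in its nest and everything else on the bench where it is, and finish with the hand clear.

Things in the scene. Friction and masses are not known exactly. Their poses are not given: they have to be found in the camera images.
- jig: leaf drill jig clamped to the bench on a 215 x 250 mm steel sub-plate with rounded corners; it does not move. Origin: on the table surface under the centre of the ring nest. Its x axis points from the swing-bolt side towards the hinge side, z up, y along the hinge pin. Bench to leaf top 84 mm when closed. Along y it stands within +/-61 mm (base, hinge lugs) and two strap clamps reach out to +/-115 mm, up to 62 mm above the table
- leaf_hinge (a point): centre of the leaf's hinge pin, fixed on the jig: 80 mm along +x from the jig's origin, 78 mm above the table; axes as the jig's
- leaf (a joint): angle of the aluminium leaf about the hinge pin, rad: 0 = closed (flat on its two rests over the ring), 1.57 = standing straight up, more = leaning back away from the ring, stop at 1.97. The hinge is stiff: the leaf (0.4 kg) stays wherever it is left, and pushing it over takes about 0.5 N m when upright (3 to 4 N near its free edge), less as it comes down; opening it takes up to 0.8 N m
- leaf_edge (a point): middle of the leaf's free edge, half-way through its thickness, 175 mm from the hinge pin; moves with the leaf. The leaf is 100 mm wide and 12 mm thick, its mid-plane passes through the hinge pin; six brass bushes 13 mm wide stand 3 mm proud of its outer (upper when closed) face on a 78 mm circle round a 50 mm window, whose centre is 80 mm from the hinge pin. An open slot, 13 mm wide and 22 mm deep, runs into the free edge at its middle
- bolt_pivot (a point): pivot pin of the swing bolt, fixed on the jig at its front: 80 mm along -x from the jig's origin, 30 mm above the table, parallel to the hinge pin; axes as the jig's
- swing_bolt (a joint): angle of the swing bolt from upright, rad: 0 = upright, shank against the end of the leaf's slot; it grows as the bolt leans outwards, away from the hinge, stop at 1.2. The pivot is stiff: the bolt stays where it is left, and moving it takes about 0.1 to 0.15 N m
- bolt_nut (a point): middle of the red star nut on the swing bolt (nut 32 mm across, 20 mm tall with its steel collar), 66 mm from the pivot along the bolt; moves with the bolt. The shank is 10 mm thick and ends 86 mm from the pivot. Upright, the underside of the nut is 2 mm above the closed leaf, so it can only be pushed home by the nut
- ring_center (a point): loose steel ring with bronze liner sitting in the jig's nest round a spigot, outer diameter 96 mm, bore 60 mm, 30 mm tall; point at its centre, half-way up (55 mm above the table). Leave it as it sits
- slip_bush: loose brass headed bush beside the jig, 34 mm wide, 36 mm tall, standing; origin at the centre of its underside
- plug_gauge: loose plug gauge lying beside the jig, about 110 mm long, 14 mm thick; origin under its middle, x along it
- spare_ring: second ring like the one in the jig, lying flat on the bench; origin at the centre of its underside
- oil_bottle: white oil bottle with red cap, 54 mm wide, 150 mm tall; origin at the centre of its underside
- pin_tray: blue tray of dowel pins, 100 x 75 x 35 mm; origin at the centre of its underside
- mandrel: stepped steel mandrel standing on its foot, 48 mm wide, 100 mm tall; origin at the centre of its underside
There are look-alikes about, which are no part of the job. Leave any green or pink look-alike of the part that bears ring_center alone.

How it is judged:
On the way, in this order (a step that is already met when the one before it is completed fails the run):
1. the leaf lies closed on its rests (within 0.05 rad) (value of joint leaf below 0.05 rad), for 0.2 s.
2. the swing bolt stands home in the slot of the closed leaf (within 0.1 rad of upright) (value of joint leaf below 0.05 rad and value of joint swing_bolt below 0.1 rad), for 0.2 s.
At the end, for the whole second after the job is handed in: leaf within 0.05 rad of closed and swing bolt within 0.1 rad of upright, both at rest; ring still down in its nest (centre less than 60 mm above the table); every other loose thing within 20 mm of its start (all of step 2 and velocity of joint leaf between -0.05 and 0.05 rad/s and velocity of joint swing_bolt between -0.05 and 0.05 rad/s and z of ring_center in the frame of jig below 0.06 m and distance of each of slip_bush, plug_gauge, spare_ring, oil_bottle, pin_tray, mandrel from where it was at the start of the episode below 0.02 m); the robot touches nothing.
It fails at once if the leaf is slammed: it comes down faster than 2 rad/s in its last 0.3 rad (value of joint leaf below 0.3 rad and velocity of joint leaf below -2 rad/s).
It fails at once if the leaf is gripped or forced (over 60 N from the fingers) (contact force between the fingers and leaf above 60 N).
It fails at once if the swing bolt is gripped or forced (over 40 N from the fingers) (contact force between the fingers and swing_bolt above 40 N).
It fails at once if the ring is lifted or knocked out of its nest (moved 8 mm) (distance of ring_center from where it was at the start of the episode above 0.008 m).
It fails at once if another loose thing on the bench is moved more than 20 mm or tipped over (distance of any of slip_bush, plug_gauge, spare_ring, oil_bottle, pin_tray, mandrel from where it was at the start of the episode above 0.02 m or angle between any of slip_bush, plug_gauge, spare_ring, oil_bottle, pin_tray, mandrel's own z axis and vertical above 0.35 rad).
It also fails if it takes over 51 s, if anything falls off the work surface, if the arm or the gripper's body presses on something with over 40 N, if the wrist force passes 120 N, or if a joint passes its speed limit or range.

## Working session

There is one attempt and no reset: what is moved stays moved. The work goes in short steps, Python scripts to look and compute and a tool call to move; the robot and the scene stay as the last step left them, time stands still between calls to the robot, and variables do not carry over. Pictures are saved under pics/ and viewed, about 8 in all and at most 12, crops included, and the job is handed in when it is done.

Besides the shell and the picture viewer there is one more tool, called after "Emit:" by a JSON object that holds its "fn" and its "kwargs", one argument or row to a line. play_rows: Moves the arm, as the interface text tells. Its arguments: {"type":"object","properties":{"steps":{"type":"array"}},"required":["steps"]}

```bash
mkdir -p pics; cat > h.py <<'E'
import numpy as np, cv2
from station import ctrl
def snap(n):
    s=ctrl.snapshot(n); return s
def save(s,name,crop=None,scale=1):
    im=s["image"][:,:,::-1]
    if crop: im=im[crop[1]:crop[3],crop[0]:crop[2]]
    im=cv2.resize(im,None,fx=scale,fy=scale); cv2.imwrite("pics/"+name,im)
def cloud(s):
    d=s["depth"]; v,u=np.indices(d.shape)
    P=np.dstack([(u-s["cx"])/s["fx"]*d,(v-s["cy"])/s["fy"]*d,d])
    W=P@np.array(s["attitude"]).T+np.array(s["eye"]); W[d==0]=np.nan
    return W
E
python3 - <<'E'
from h import *
import pickle
for n in("top","side"):
    s=snap(n); save(s,n+"0.png"); pickle.dump(s,open(n+"0.pkl","wb")); print(n,s["eye"],s["attitude"],s["fx"])
print(ctrl.state())
E
```

```text
top [ 0.4022595  -0.01218707  1.32544454] [[ 0.02194819 -0.99551461  0.09202679]
 [-0.99966305 -0.02057694  0.01582311]
 [-0.0138585  -0.09234307 -0.9956308 ]] 557.3385233724197
side [0.26828771 0.55958745 0.86872984] [[-0.9012897  -0.33732295  0.27182733]
 [-0.4332078   0.69770748 -0.57055699]
 [ 0.00280601 -0.63199486 -0.7749675 ]] 480.50465963935125
{'t': 0.1, 'joints': array([-1.30690342,  0.32178121, -0.07005799,  1.45160185,  0.02261788,
        1.37080841, -0.0568981 ]), 'qd': array([-2.36499383e-05, -1.21885890e-03, -2.48401445e-04, -4.36828219e-03,
        2.56253612e-03,  1.56910457e-03,  4.37426547e-05]), 'joint_efforts': array([ 3.00733092e-07, -4.94882154e+01, -3.84010272e-01, -3.15211058e+01,
        1.30697977e-02,  7.42515083e-03,  1.83998549e-05]), 'position': array([0.16062615, 0.62931761, 0.23028715]), 'orientation': array([[ 2.47194242e-01, -3.28979282e-04, -9.68965891e-01],
       [ 9.68964260e-01, -1.78251253e-03,  2.47194430e-01],
       [-1.80851569e-03, -9.99998357e-01, -1.21857666e-04]]), 'force': array([ 0.3283855 ,  0.78229249, -0.86035205]), 'ft_torque': array([-0.00111746,  0.00350732, -0.02196248]), 'gripper_width': 0.08556688641479482}
```

View pics/top0.png

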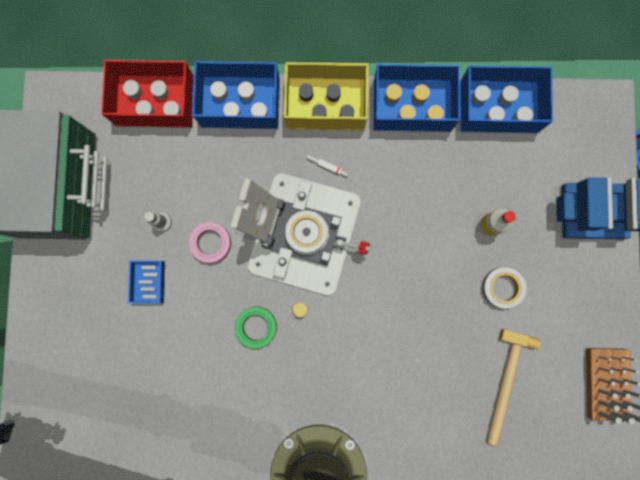

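View pics/side0.png

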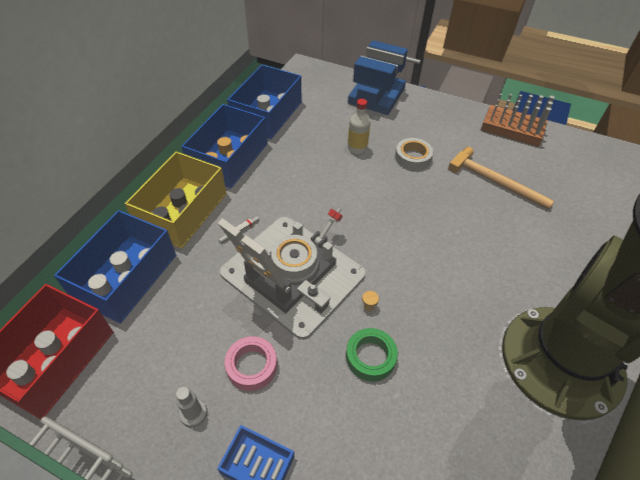

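The top view shows the jig ring at (306,232), the leaf leaning back at about (256,210), and the red nut at (363,248). The green ring (256,327), pink ring (210,243) and spare ring (505,288) are look-alikes, and the bottle's red cap (509,217) could be mistaken for the nut. I'll use the ring in the nest on the plate and the red star nut at (363,248).

```bash
python3 - <<'E'
from h import *
import pickle
s=pickle.load(open("top0.pkl","rb")); W=cloud(s); im=s["image"].astype(int)
sd=pickle.load(open("side0.pkl","rb")); W2=cloud(sd); im2=sd["image"].astype(int)
# sub plate: z 5..25mm near jig
z=W[...,2]; reg=np.zeros(z.shape,bool); reg[165:305,225:380]=1
print("bench z",np.nanmedian(z[300:400,320:460]))
def red(I): return (I[...,0]>120)&(I[...,1]<70)&(I[...,2]<70)
m=red(im)&reg; print("nut top",np.nanmean(W[m],0),m.sum(),np.nanmin(W[m],0),np.nanmax(W[m],0))
m2=red(im2); r2=np.zeros_like(m2); r2[200:230,320:350]=1; m2&=r2
print("nut side",np.nanmean(W2[m2],0),m2.sum(),np.nanmin(W2[m2],0),np.nanmax(W2[m2],0))
# ring top
for nm,C,(a,b,c,d) in(("top",W,(205,260,280,335)),("side",W2,(230,275,268,322))):
    P=C[a:b,c:d].reshape(-1,3); P=P[(P[:,2]>.064)&(P[:,2]<.076)]
    (x,y),r=cv2.minEnclosingCircle((P[:,:2]*1000).astype(np.float32)); print(nm,"ring",x,y,r,len(P),P[:,2].mean(),np.median(P,0))
# white plate
white=(im.min(-1)>165)&reg&(z<0.03)
P=(W[white][:,:2]*1000).astype(np.float32); print("plate",white.sum(),np.nanmedian(W[white][:,2]),cv2.minAreaRect(P))
# leaf: high points
L=W[reg&(z>0.1)]; print("leaf",len(L),np.nanmin(L,0),np.nanmax(L,0))
L2=W2[215:290,210:290].reshape(-1,3);L2=L2[L2[:,2]>.1];print("leaf side",len(L2),np.nanmin(L2,0),np.nanmax(L2,0))
save(s,"c1.png",(210,150,400,310),4)
E
```

```text
bench z 0.0006362213348352075
nut top [ 0.51519081 -0.08890343  0.07944279] 79 [ 0.50286161 -0.1014479   0.06899371] [ 0.52792605 -0.08049763  0.08914484]
nut side [ 0.51720466 -0.0855799   0.07928034] 64 [ 0.50471953 -0.09553248  0.07277991] [ 0.53127656 -0.07813662  0.08704705]
top ring 544.7572021484375 44.3384895324707 79.30175018310547 1229 0.06970059038912643 [0.55022948 0.037786   0.06985957]
side ring 556.5167236328125 32.659664154052734 56.851383209228516 1247 0.06918158114505023 [0.55143409 0.0412505  0.06975317]
plate 4590 0.010405112976583641 ((585.4528198242188, 60.93421936035156), (332.5072326660156, 306.4354248046875), 75.05583953857422)
leaf 1707 [0.52433393 0.10466698 0.10000053] [0.63292577 0.18088588 0.25265064]
leaf side 1272 [0.52511766 0.11623001 0.10083641] [0.63428332 0.1790801  0.25133898]
```

View pics/c1.png

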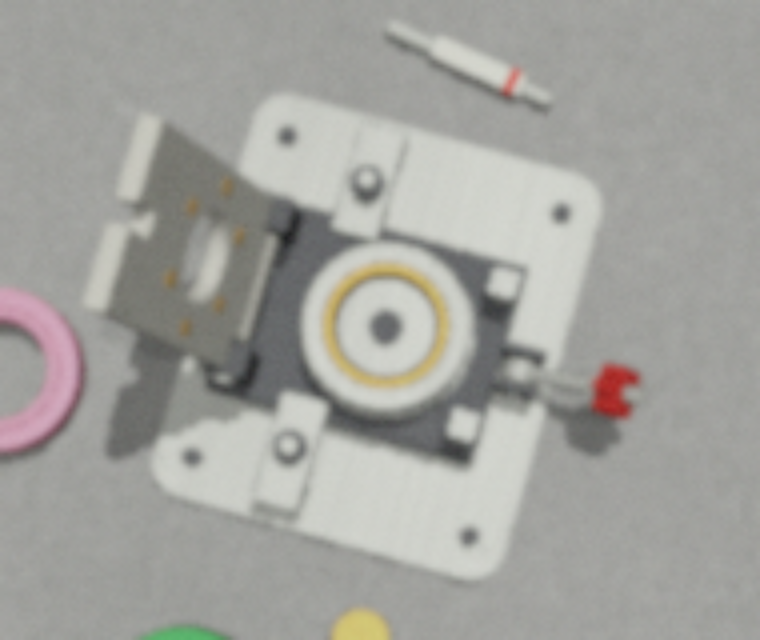

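The crop confirms the choice: nest ring with bronze liner at crop (385,325), slotted leaf edge at (125,215), red star nut at (617,390). Next I'll fit the geometry.

```bash
python3 - <<'E'
from h import *
import pickle
s=pickle.load(open("top0.pkl","rb")); W=cloud(s); im=s["image"]
sd=pickle.load(open("side0.pkl","rb")); W2=cloud(sd); im2=sd["image"]
C=[]
for nm,I,V,(a,b,c,d) in(("top",im,W,(205,260,280,335)),("side",im2,W2,(230,275,268,322))):
    h=cv2.cvtColor(I,cv2.COLOR_RGB2HSV); m=(h[...,0]>8)&(h[...,0]<30)&(h[...,1]>80); r=np.zeros_like(m); r[a:b,c:d]=1; m&=r&(V[...,2]>.06)
    P=V[m]; e=cv2.fitEllipse((P[:,:2]*1000).astype(np.float32)); print(nm,"liner",e,P[:,2].mean()); C.append(np.array(e[0]))
z=W[...,2]
white=((im.min(-1)>165)&(z<0.03)).astype(np.uint8); reg=np.zeros_like(white);reg[165:305,225:380]=1
n,lab,st,ce=cv2.connectedComponentsWithStats(white*reg); k=1+np.argmax(st[1:,4])
P=(W[lab==k][:,:2]*1000).astype(np.float32); R=cv2.minAreaRect(P); print("plate",R); print(cv2.boxPoints(R))
L=[]
for V,(a,b,c,d) in((W,(165,260,225,290)),(W2,(210,300,205,300))):
    P=V[a:b,c:d].reshape(-1,3);P=P[(P[:,2]>.11)]
    # RANSAC-ish plane
    rng=np.random.default_rng(0);best=0
    for _ in range(300):
        q=P[rng.choice(len(P),3,False)];nn=np.cross(q[1]-q[0],q[2]-q[0]);nn/=np.linalg.norm(nn)+1e-12
        i=abs((P-q[0])@nn)<.0025
        if i.sum()>best:best=i.sum();I=i
    Q=P[I];c0=Q.mean(0);nn=np.linalg.svd(Q-c0,full_matrices=False)[2][2]
    print("leaf plane",len(P),best,c0,nn*np.sign(nn[1]),"zmax",np.nanmax(P[:,2]))
    print(" box",cv2.minAreaRect((Q[:,:2]*1000).astype(np.float32)))
E
```

```text
top liner ((551.0411376953125, 39.53083419799805), (64.4162826538086, 65.32279205322266), 2.531097173690796) 0.07078317917362248
side liner ((552.0740966796875, 60.302337646484375), (60.80510330200195, 144.24383544921875), 4.9718828201293945) 0.07275977057551714
plate ((642.5928955078125, 14.063858032226562), (238.8181915283203, 112.14227294921875), 58.6240234375)
[[ 532.55054   -58.690414]
 [ 628.2942   -117.077484]
 [ 752.63525    86.81813 ]
 [ 656.8916    145.2052  ]]
leaf plane 1629 1296 [0.57794698 0.14136621 0.18820158] [ 0.24683354  0.92916134 -0.27519522] zmax 0.25265064308206253
 box ((577.68994140625, 139.75465393066406), (44.91842269897461, 100.42849731445312), 74.7943115234375)
leaf plane 1238 732 [0.57718531 0.1545698  0.19629744] [ 0.2450448   0.93301736 -0.26349886] zmax 0.2513389767700248
 box ((582.0540771484375, 148.7489013671875), (38.98686218261719, 102.55845642089844), 75.6046142578125)
```

```bash
python3 - <<'E'
from h import *
import pickle
W=cloud(pickle.load(open("top0.pkl","rb"))).reshape(-1,3)
for lo,hi in((.05,.15),(.15,.3),(.3,.8)):
    P=W[(W[:,2]>lo)&(W[:,2]<hi)&(W[:,1]>.2)&(W[:,0]>.15)&(W[:,0]<.75)]
    print(lo,len(P),P.min(0) if len(P) else 0,P.max(0) if len(P) else 0)
ex=np.array([.257,.966]);O=np.array([.551,.040])
for n,p in(("nut",(.5165,-.087)),):
    d=np.array(p)-O;print(n,d@ex,d@[-.966,.257])
for x in(190,150,127,65,-65,-160):print(x,O+ex*x/1000)
E
```

```text
0.05 2942 [0.52787558 0.37384848 0.05003989] [0.74985794 0.73842633 0.14999961]
0.15 6927 [0.15048231 0.55309674 0.15001082] [0.7499557  0.69596869 0.29927172]
0.3 48 [0.15033025 0.55354261 0.30035572] [0.15611726 0.56896504 0.32638101]
nut -0.1315485 0.0006880000000000775
190 [0.59983 0.22354]
150 [0.58955 0.1849 ]
127 [0.583639 0.162682]
65 [0.567705 0.10279 ]
-65 [ 0.534295 -0.02279 ]
-160 [ 0.50988 -0.11456]
```

Emit:
{"fn": "play_rows", "kwargs": {
  "steps": [
    {"gripper": 1, "dp": [0, -30, 20], "dr": [0, 0, 0]},
    {"gripper": 1, "dp": [10, -65, 40], "dr": [0, 0, 0]},
    {"gripper": 1, "dp": [30, -100, 60], "dr": [0, 0, 0]},
    {"gripper": 1, "dp": [55, -130, 70], "dr": [0, 0, 0]},
    {"gripper": 1, "dp": [85, -155, 80], "dr": [0, 0, 0]},
    {"gripper": 1, "dp": [115, -180, 80], "dr": [0, 0, 0]},
    {"gripper": 1, "dp": [145, -205, 80], "dr": [0, 0, 0]},
    {"gripper": 1, "dp": [175, -230, 80], "dr": [0, 0, 0]},
    {"gripper": 1, "dp": [205, -255, 80], "dr": [0, 0, 0]},
    {"gripper": 1, "dp": [230, -280, 80], "dr": [0, 0, 0]},
    {"gripper": 1, "dp": [239, -300, 80], "dr": [0, 0, 0]},
    {"gripper": 1, "dp": [239, -300, 80], "dr": [0, 0, 0]}
  ]
}}

```text
t: 1.1
position: [0.4034, 0.3234, 0.3102]
orientation: [[0.257, 0.001, -0.966], [0.966, -0.004, 0.257], [-0.004, -1.0, -0.002]]
force: [0.1, 0.1, 0.1]
gripper_width: 0.0002
```

Emit:
{"fn": "play_rows", "kwargs": {
  "steps": [
    {"gripper": 1, "dp": [30, -12, 0], "dr": [0, 0, 0]},
    {"gripper": 1, "dp": [60, -25, 0], "dr": [0, 0, 0]},
    {"gripper": 1, "dp": [90, -40, 0], "dr": [0, 0, 0]},
    {"gripper": 1, "dp": [120, -55, -5], "dr": [0, 0, 0]},
    {"gripper": 1, "dp": [150, -70, -20], "dr": [0, 0, 0]},
    {"gripper": 1, "dp": [175, -85, -40], "dr": [0, 0, 0]},
    {"gripper": 1, "dp": [190, -95, -60], "dr": [0, 0, 0]},
    {"gripper": 1, "dp": [197, -100, -80], "dr": [0, 0, 0]},
    {"gripper": 1, "dp": [197, -100, -90], "dr": [0, 0, 0]},
    {"gripper": 1, "dp": [197, -100, -90], "dr": [0, 0, 0]}
  ]
}}

```text
t: 1.93
position: [0.5984, 0.2234, 0.2166]
orientation: [[0.257, -0.005, -0.966], [0.966, -0.006, 0.257], [-0.008, -1.0, 0.004]]
force: [-0.3, 0.5, -0.8]
gripper_width: 0.0002
```

```bash
python3 - <<'E'
from h import *
s=snap("side"); save(s,"side1.png",(130,100,400,330),2.6); print(ctrl.state()["position"],ctrl.state()["t"])
E
```

```text
[0.59888277 0.22457555 0.21881115] 1.9833
```

View pics/side1.png

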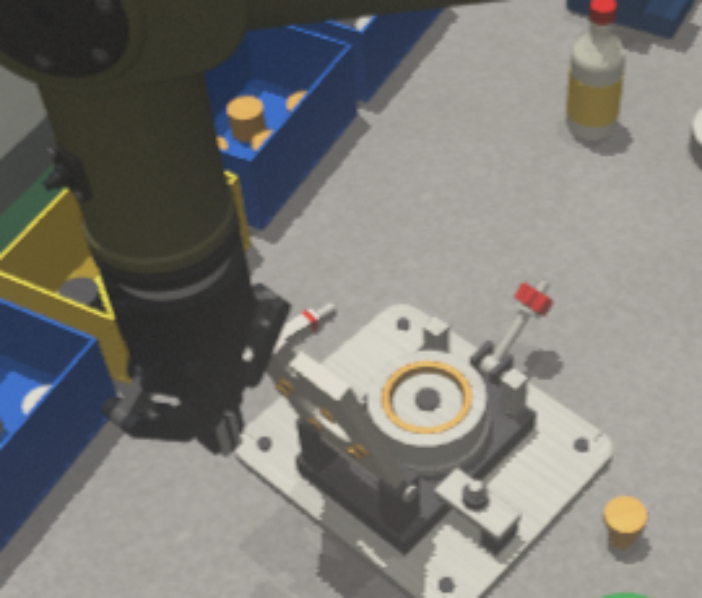

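The picture shows the shut fingertips at crop (225,435), behind the raised leaf at crop (330,400) and clear of it. Now the push begins.

Emit:
{"fn": "play_rows", "kwargs": {
  "steps": [
    {"gripper": 1, "dp": [-5, -19, 3], "dr": [0, 0, 0]},
    {"gripper": 1, "dp": [-9, -34, 5], "dr": [0, 0, 0]},
    {"gripper": 1, "dp": [-11, -41, 6], "dr": [0, 0, 0]},
    {"gripper": 1, "dp": [-12.5, -47, 6], "dr": [0, 0, 0]},
    {"gripper": 1, "dp": [-14, -53, 6], "dr": [0, 0, 0]},
    {"gripper": 1, "dp": [-15.5, -58, 6], "dr": [0, 0, 0]},
    {"gripper": 1, "dp": [-15.5, -58, 6], "dr": [0, 0, 0]}
  ]
}}

```text
t: 2.57
position: [0.5836, 0.1665, 0.2258]
orientation: [[0.256, -0.001, -0.967], [0.967, -0.003, 0.256], [-0.004, -1.0, 0.0]]
force: [1.1, 2.8, 2.6]
gripper_width: 0.0003
```

Emit:
{"fn": "play_rows", "kwargs": {
  "steps": [
    {"gripper": 1, "dp": [-2, -8, 0], "dr": [0, 0, 0]},
    {"gripper": 1, "dp": [-4, -15, 0], "dr": [0, 0, 0]},
    {"gripper": 1, "dp": [-6, -23, 0], "dr": [0, 0, 0]},
    {"gripper": 1, "dp": [-8, -31, 0], "dr": [0, 0, 0]},
    {"gripper": 1, "dp": [-10, -38, -1], "dr": [0, 0, 0]},
    {"gripper": 1, "dp": [-12, -46, -2], "dr": [0, 0, 0]},
    {"gripper": 1, "dp": [-14, -53, -4], "dr": [0, 0, 0]},
    {"gripper": 1, "dp": [-14, -53, -4], "dr": [0, 0, 0]}
  ]
}}

```text
t: 3.23
position: [0.5689, 0.1105, 0.2212]
orientation: [[0.258, -0.003, -0.966], [0.966, -0.005, 0.259], [-0.006, -1.0, 0.001]]
force: [0.3, -0.2, 0.6]
gripper_width: -0.0003
```

Emit:
{"fn": "play_rows", "kwargs": {
  "steps": [
    {"gripper": 1, "dp": [-2, -8, -1], "dr": [0, 0, 0]},
    {"gripper": 1, "dp": [-4, -16, -3], "dr": [0, 0, 0]},
    {"gripper": 1, "dp": [-6.5, -25, -6], "dr": [0, 0, 0]},
    {"gripper": 1, "dp": [-9, -34, -9.5], "dr": [0, 0, 0]},
    {"gripper": 1, "dp": [-11, -42, -13.5], "dr": [0, 0, 0]},
    {"gripper": 1, "dp": [-13.5, -50, -18], "dr": [0, 0, 0]},
    {"gripper": 1, "dp": [-15.5, -58, -23], "dr": [0, 0, 0]},
    {"gripper": 1, "dp": [-17.5, -66, -29], "dr": [0, 0, 0]},
    {"gripper": 1, "dp": [-19.5, -74, -35], "dr": [0, 0, 0]},
    {"gripper": 1, "dp": [-19.5, -74, -35], "dr": [0, 0, 0]}
  ]
}}

```text
t: 4.07
position: [0.548, 0.0337, 0.1844]
orientation: [[0.261, -0.006, -0.965], [0.965, -0.007, 0.261], [-0.008, -1.0, 0.004]]
force: [-0.3, 0.4, -0.8]
gripper_width: -0.0001
```

```bash
python3 - <<'E'
from h import *
s=snap("side"); save(s,"side2.png",(130,100,400,330),2.6); print(ctrl.state()["position"],ctrl.state()["force"])
E
```

```text
[0.54835199 0.03486952 0.18493787] [0.32521452 0.23060256 0.14700705]
```

View pics/side2.png

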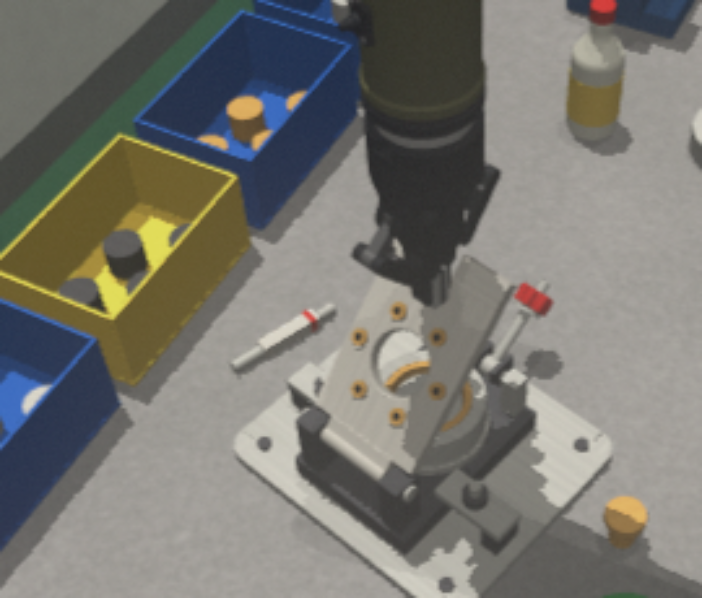

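The fingertip at crop (430,300) bears on the flat of the leaf beyond the bushes at (398,311) and (437,337). The leaf is about 45° down, so I continue slowly.

Emit:
{"fn": "play_rows", "kwargs": {
  "steps": [
    {"gripper": 1, "dp": [-1.5, -6, -6], "dr": [0, 0, 0]},
    {"gripper": 1, "dp": [-3, -12, -13], "dr": [0, 0, 0]},
    {"gripper": 1, "dp": [-5, -18, -20], "dr": [0, 0, 0]},
    {"gripper": 1, "dp": [-6.5, -24, -28], "dr": [0, 0, 0]},
    {"gripper": 1, "dp": [-8, -30, -36], "dr": [0, 0, 0]},
    {"gripper": 1, "dp": [-9.5, -36, -44], "dr": [0, 0, 0]},
    {"gripper": 1, "dp": [-10.5, -40, -50], "dr": [0, 0, 0]},
    {"gripper": 1, "dp": [-11.5, -43, -56], "dr": [0, 0, 0]},
    {"gripper": 1, "dp": [-12, -46, -62], "dr": [0, 0, 0]},
    {"gripper": 1, "dp": [-12.5, -48, -67], "dr": [0, 0, 0]},
    {"gripper": 1, "dp": [-13, -49, -72], "dr": [0, 0, 0]},
    {"gripper": 1, "dp": [-13, -49, -72], "dr": [0, 0, 0]}
  ]
}}

```text
t: 5.12
position: [0.5346, -0.0146, 0.1118]
orientation: [[0.261, -0.007, -0.965], [0.965, -0.007, 0.261], [-0.008, -1.0, 0.005]]
force: [-1.2, -0.4, -0.3]
gripper_width: 0.0001
```

Emit:
{"fn": "play_rows", "kwargs": {
  "steps": [
    {"gripper": 1, "dp": [-0.5, -2, -4], "dr": [0, 0, 0]},
    {"gripper": 1, "dp": [-1, -3, -8], "dr": [0, 0, 0]},
    {"gripper": 1, "dp": [-1, -4, -12], "dr": [0, 0, 0]},
    {"gripper": 1, "dp": [-1.5, -5, -15], "dr": [0, 0, 0]},
    {"gripper": 1, "dp": [-1.5, -6, -18], "dr": [0, 0, 0]},
    {"gripper": 1, "dp": [-2, -6, -21], "dr": [0, 0, 0]},
    {"gripper": 1, "dp": [-2, -6, -23], "dr": [0, 0, 0]},
    {"gripper": 1, "dp": [-2, -6, -24.5], "dr": [0, 0, 0]},
    {"gripper": 1, "dp": [-2, -6, -24.5], "dr": [0, 0, 0]}
  ]
}}

```text
t: 5.87
position: [0.5323, -0.0208, 0.0869]
orientation: [[0.261, -0.008, -0.965], [0.965, -0.007, 0.261], [-0.009, -1.0, 0.005]]
force: [0.2, 0.4, 0.5]
gripper_width: 0.0001
```

Emit:
{"fn": "play_rows", "kwargs": {
  "steps": [
    {"gripper": 1, "dp": [0, 0, -1], "dr": [0, 0, 0]},
    {"gripper": 1, "dp": [0, 0, -2], "dr": [0, 0, 0]},
    {"gripper": 1, "dp": [0, 0, -2.5], "dr": [0, 0, 0]},
    {"gripper": 1, "dp": [0, 0, -2.5], "dr": [0, 0, 0]}
  ]
}}

```text
t: 6.2
position: [0.5323, -0.0209, 0.0844]
orientation: [[0.261, -0.008, -0.965], [0.965, -0.007, 0.261], [-0.009, -1.0, 0.005]]
force: [0.6, -0.3, 0.9]
gripper_width: 0.0004
```

Emit:
{"fn": "play_rows", "kwargs": {
  "steps": [
    {"gripper": 1, "dp": [0, 0, -0.5], "dr": [0, 0, 0]},
    {"gripper": 1, "dp": [0, 0, -1], "dr": [0, 0, 0]},
    {"gripper": 1, "dp": [0, 0, -1], "dr": [0, 0, 0]}
  ]
}}

```text
t: 6.45
position: [0.5324, -0.0208, 0.0841]
orientation: [[0.261, -0.008, -0.965], [0.965, -0.007, 0.261], [-0.009, -1.0, 0.006]]
force: [-2.1, 1.0, 6.1]
gripper_width: 0.0001
```

Emit:
{"fn": "play_rows", "kwargs": {
  "steps": [
    {"gripper": 1, "dp": [0, 0, -1], "dr": [0, 0, 0]},
    {"gripper": 1, "dp": [0, 0, -1], "dr": [0, 0, 0]},
    {"gripper": 1, "dp": [0, 0, 10], "dr": [0, 0, 0]},
    {"gripper": 1, "dp": [0, 0, 40], "dr": [0, 0, 0]},
    {"gripper": 1, "dp": [0, 0, 80], "dr": [0, 0, 0]},
    {"gripper": 1, "dp": [-7, -28, 90], "dr": [0, 0, 0]},
    {"gripper": 1, "dp": [-14, -56, 90], "dr": [0, 0, 0]},
    {"gripper": 1, "dp": [-21, -84, 90], "dr": [0, 0, 0]},
    {"gripper": 1, "dp": [-29, -118, 90], "dr": [0, 0, 0]},
    {"gripper": 1, "dp": [-29, -118, 90], "dr": [0, 0, 0]}
  ]
}}

```text
t: 7.28
position: [0.5011, -0.1468, 0.1752]
orientation: [[0.271, -0.007, -0.963], [0.963, -0.01, 0.271], [-0.012, -1.0, 0.004]]
force: [-1.9, -1.1, 0.6]
gripper_width: 0.0002
```

```bash
python3 - <<'E'
from h import *
s=snap("side"); save(s,"side3.png",(190,130,400,330),3); p=ctrl.state(); print(p["position"],p["force"])
W=cloud(s); im=s["image"].astype(int)
m=(im[...,0]>120)&(im[...,1]<70)&(im[...,2]<70); r=np.zeros_like(m); r[195:235,315:355]=1; m&=r
c=np.nanmean(W[m],0); d=c[:2]-[.551,.040]; print("nut",c,m.sum(),"jig",d@[.257,.966],d@[-.966,.257])
P=W[200:300,200:350].reshape(-1,3); d=P[:,:2]-[.551,.040]; X=d@[.257,.966]; Y=d@[-.966,.257]
for a,b in((-90,-65),(-60,-40),(45,65)):
    k=(X>a/1e3)&(X<b/1e3)&(abs(Y)<.045)&(abs(Y)>.014)&(P[:,2]>.075)&(P[:,2]<.11); print(a,k.sum(),np.median(P[k,2]))
E
```

```text
[ 0.50216215 -0.14321784  0.17495451] [0.74100712 0.50843756 0.00168796]
nut [ 0.51676286 -0.08532855  0.07938084] 60 jig -0.12986632867692116 0.0008636391497982482
-90 264 0.08458230889111584
-60 211 0.08483432147733294
45 261 0.08475131023850724
```

View pics/side3.png

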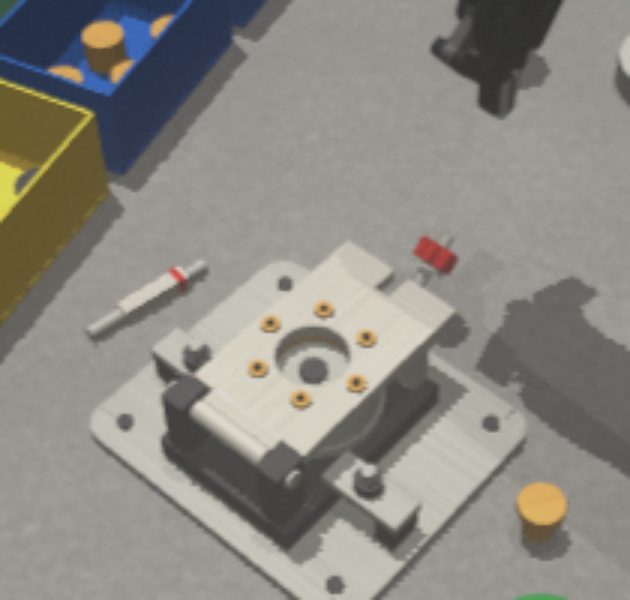

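The picture shows the leaf lying flat, measured at 84.6 to 84.8 mm along its length. The nut still leans at crop (435,253), and the fingertips are at (497,100) on its outer side. Next I descend and push the nut.

Emit:
{"fn": "play_rows", "kwargs": {
  "steps": [
    {"gripper": 1, "dp": [0, 0, -30], "dr": [0, 0, 0]},
    {"gripper": 1, "dp": [0, 0, -65], "dr": [0, 0, 0]},
    {"gripper": 1, "dp": [0, 0, -95], "dr": [0, 0, 0]},
    {"gripper": 1, "dp": [0, 0, -109], "dr": [0, 0, 0]},
    {"gripper": 1, "dp": [2, 8, -110], "dr": [0, 0, 0]},
    {"gripper": 1, "dp": [4, 15, -110], "dr": [0, 0, 0]},
    {"gripper": 1, "dp": [6, 22, -109], "dr": [0, 0, 0]},
    {"gripper": 1, "dp": [7, 27, -108], "dr": [0, 0, 0]},
    {"gripper": 1, "dp": [8.5, 32, -106], "dr": [0, 0, 0]},
    {"gripper": 1, "dp": [8.5, 32, -106], "dr": [0, 0, 0]}
  ]
}}

```text
t: 8.17
position: [0.5104, -0.1163, 0.0721]
orientation: [[0.27, -0.007, -0.963], [0.963, -0.015, 0.27], [-0.016, -1.0, 0.003]]
force: [-8.2, -11.7, 10.7]
gripper_width: 0.0001
```

Contact came with an upward force, so the tip is bearing on the nut's top face. I'll back off, go lower, and push from there.

Emit:
{"fn": "play_rows", "kwargs": {
  "steps": [
    {"gripper": 1, "dp": [-2, -8, 0], "dr": [0, 0, 0]},
    {"gripper": 1, "dp": [-4, -14, 0], "dr": [0, 0, 0]},
    {"gripper": 1, "dp": [-4, -14, 0], "dr": [0, 0, 0]}
  ]
}}

```text
t: 8.42
position: [0.5074, -0.1311, 0.0735]
orientation: [[0.271, -0.004, -0.963], [0.963, -0.014, 0.271], [-0.015, -1.0, -0.0]]
force: [0.7, 0.7, 0.7]
gripper_width: -0.0002
```

```bash
python3 - <<'E'
from h import *
p=ctrl.state(); print(p["position"],p["force"])
ex=np.array([.257,.966]);ey=np.array([-.966,.257]);O=np.array([.551,.04])
for n in("top","side"):
    s=snap(n);W=cloud(s);im=s["image"].astype(int)
    m=(im[...,0]>100)&(im[...,1]<60)&(im[...,2]<60); d=W[...,:2]-O
    X=d@ex;Y=d@ey; m&=(abs(Y)<.03)&(X>-.17)&(X<-.05)
    k=m; print(n,k.sum(),"X",np.percentile(X[k],[2,50,98]),"Z",np.percentile(W[k][:,2],[2,50,98]),"Y",np.percentile(Y[k],[2,50,98]))
    if n=="side": save(s,"side4.png",(280,150,400,250),6)
E
```

```text
[ 0.50736314 -0.13108674  0.07354273] [0.65262703 0.73430034 0.68574134]
top 23 X [-0.13687605 -0.12929079 -0.12258488] Z [0.07687493 0.0834756  0.08866137] Y [0.006303   0.0098792  0.01347217]
side 12 X [-0.13654679 -0.12952734 -0.12517393] Z [0.0743476  0.08159106 0.08928956] Y [0.00266897 0.01088559 0.0128175 ]
```

View pics/side4.png

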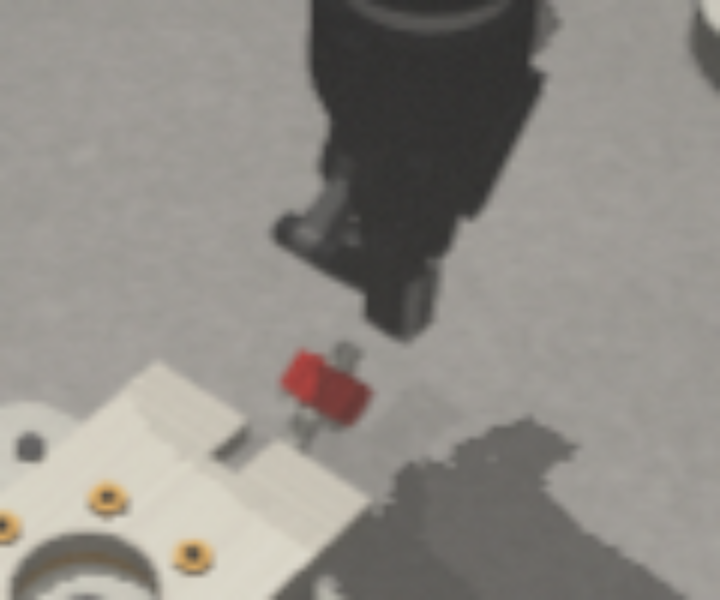

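The nut is unchanged at crop (325,385). The hand's knuckle at crop (290,225) overhangs toward the bolt's end. I'll raise the hand and turn it 90° so the knuckles lie sideways.

Emit:
{"fn": "play_rows", "kwargs": {
  "steps": [
    {"gripper": 1, "dp": [0, 0, 25], "dr": [0, 0, -7]},
    {"gripper": 1, "dp": [0, 0, 50], "dr": [0, 0, -14]},
    {"gripper": 1, "dp": [0, 0, 60], "dr": [0, 0, -21]},
    {"gripper": 1, "dp": [0, 0, 60], "dr": [0, 0, -28]},
    {"gripper": 1, "dp": [0, 0, 60], "dr": [0, 0, -35]},
    {"gripper": 1, "dp": [0, 0, 60], "dr": [0, 0, -42]},
    {"gripper": 1, "dp": [0, 0, 60], "dr": [0, 0, -49]},
    {"gripper": 1, "dp": [0, 0, 60], "dr": [0, 0, -56]},
    {"gripper": 1, "dp": [0, 0, 60], "dr": [0, 0, -63]},
    {"gripper": 1, "dp": [0, 0, 60], "dr": [0, 0, -70]},
    {"gripper": 1, "dp": [0, 0, 60], "dr": [0, 0, -77]},
    {"gripper": 1, "dp": [0, 0, 60], "dr": [0, 0, -84]}
  ]
}}

```text
t: 9.52
position: [0.5074, -0.1281, 0.1326]
orientation: [[0.985, -0.014, 0.172], [-0.172, 0.005, 0.985], [-0.015, -1.0, 0.002]]
force: [0.9, -0.4, -0.3]
gripper_width: 0.0002
```

Emit:
{"fn": "play_rows", "kwargs": {
  "steps": [
    {"gripper": 1, "dp": [0, 0, 0], "dr": [0, 0, -6]},
    {"gripper": 1, "dp": [0, 0, 0], "dr": [0, 0, -6]}
  ]
}}

```text
t: 9.68
position: [0.5078, -0.1267, 0.1325]
orientation: [[0.961, -0.013, 0.275], [-0.275, 0.007, 0.962], [-0.015, -1.0, 0.003]]
force: [-0.3, 0.2, 0.1]
gripper_width: 0.0001
```

```bash
python3 - <<'E'
from h import *
p=ctrl.state(); print(p["position"],p["force"],p["joints"]);print(p["orientation"].round(3))
E
```

```text
[ 0.50776645 -0.12674952  0.13246622] [-0.27077178  0.22543219  0.09100479] [-0.50304146  0.16288056  0.76632825  1.89899197 -0.12737942  1.14268218
  0.03319498]
[[ 0.961 -0.013  0.275]
 [-0.275  0.007  0.962]
 [-0.015 -1.     0.003]]
```

Emit:
{"fn": "play_rows", "kwargs": {
  "steps": [
    {"gripper": 1, "dp": [-1, -5, -25], "dr": [0, 0, 0]},
    {"gripper": 1, "dp": [-1, -5, -50], "dr": [0, 0, 0]},
    {"gripper": 1, "dp": [-1, -5, -68], "dr": [0, 0, 0]},
    {"gripper": 1, "dp": [-1, -5, -72], "dr": [0, 0, 0]},
    {"gripper": 1, "dp": [0, 0, -72], "dr": [0, 0, 0]},
    {"gripper": 1, "dp": [1, 5, -72], "dr": [0, 0, 0]},
    {"gripper": 1, "dp": [2.5, 10, -72], "dr": [0, 0, 0]},
    {"gripper": 1, "dp": [3.5, 14, -72], "dr": [0, 0, 0]},
    {"gripper": 1, "dp": [4.5, 17, -72], "dr": [0, 0, 0]},
    {"gripper": 1, "dp": [5, 20, -71], "dr": [0, 0, 0]},
    {"gripper": 1, "dp": [5, 20, -71], "dr": [0, 0, 0]}
  ]
}}

```text
t: 10.6
position: [0.5125, -0.1128, 0.0638]
orientation: [[0.961, -0.013, 0.277], [-0.277, -0.001, 0.961], [-0.012, -1.0, -0.004]]
force: [-6.4, -12.0, 10.1]
gripper_width: 0.0002
```

The force lies along the bolt, so friction on the rising bolt end is holding it. I'll back off, go lower, and follow the bolt's arc, moving forward and up together.

Emit:
{"fn": "play_rows", "kwargs": {
  "steps": [
    {"gripper": 1, "dp": [-2, -8, 0], "dr": [0, 0, 0]},
    {"gripper": 1, "dp": [-2, -8, -8], "dr": [0, 0, 0]},
    {"gripper": 1, "dp": [-2, -8, -14], "dr": [0, 0, 0]},
    {"gripper": 1, "dp": [-2, -8, -14], "dr": [0, 0, 0]}
  ]
}}

```text
t: 10.93
position: [0.5098, -0.1193, 0.0484]
orientation: [[0.961, -0.015, 0.276], [-0.276, 0.001, 0.961], [-0.014, -1.0, -0.003]]
force: [0.0, -0.2, -1.5]
gripper_width: -0.0003
```

Emit:
{"fn": "play_rows", "kwargs": {
  "steps": [
    {"gripper": 1, "dp": [1.5, 6, 2.5], "dr": [0, 0, 0]},
    {"gripper": 1, "dp": [2.5, 9, 7.5], "dr": [0, 0, 0]},
    {"gripper": 1, "dp": [3.2, 12, 12.5], "dr": [0, 0, 0]},
    {"gripper": 1, "dp": [4, 14.5, 15.5], "dr": [0, 0, 0]},
    {"gripper": 1, "dp": [4.5, 17, 18.5], "dr": [0, 0, 0]},
    {"gripper": 1, "dp": [5.2, 20, 21], "dr": [0, 0, 0]},
    {"gripper": 1, "dp": [6, 22.5, 23.5], "dr": [0, 0, 0]},
    {"gripper": 1, "dp": [6, 22.5, 23.5], "dr": [0, 0, 0]}
  ]
}}

```text
t: 11.6
position: [0.5163, -0.0959, 0.0725]
orientation: [[0.961, -0.014, 0.275], [-0.275, 0.001, 0.962], [-0.014, -1.0, -0.003]]
force: [-0.9, -1.0, 0.6]
gripper_width: -0.0001
```

Emit:
{"fn": "play_rows", "kwargs": {
  "steps": [
    {"gripper": 1, "dp": [0.7, 3, 3], "dr": [0, 0, 0]},
    {"gripper": 1, "dp": [1.5, 6, 5], "dr": [0, 0, 0]},
    {"gripper": 1, "dp": [2.3, 9, 7.5], "dr": [0, 0, 0]},
    {"gripper": 1, "dp": [3, 12, 9.5], "dr": [0, 0, 0]},
    {"gripper": 1, "dp": [3.8, 15, 11.5], "dr": [0, 0, 0]},
    {"gripper": 1, "dp": [4.6, 17.5, 13], "dr": [0, 0, 0]},
    {"gripper": 1, "dp": [5.3, 20, 14.5], "dr": [0, 0, 0]},
    {"gripper": 1, "dp": [6, 23, 15.5], "dr": [0, 0, 0]},
    {"gripper": 1, "dp": [7, 26, 16.5], "dr": [0, 0, 0]},
    {"gripper": 1, "dp": [7, 26, 16.5], "dr": [0, 0, 0]}
  ]
}}

```text
t: 12.43
position: [0.5236, -0.069, 0.0892]
orientation: [[0.962, -0.014, 0.274], [-0.274, 0.002, 0.962], [-0.014, -1.0, -0.002]]
force: [-0.4, 0.1, -0.2]
gripper_width: -0.0001
```

```bash
python3 - <<'E'
from h import *
p=ctrl.state(); print(p["position"],p["force"])
s=snap("side"); save(s,"side5.png",(270,150,390,250),6)
E
```

```text
[ 0.52363772 -0.06902781  0.08923241] [-0.38573922  0.07346567 -0.16654228]
```

View pics/side5.png

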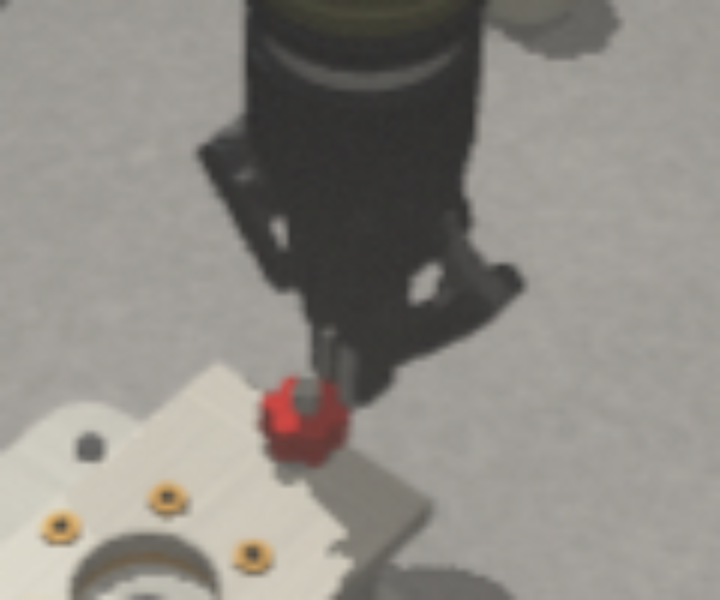

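The nut at crop (305,420) is nearly upright over the slot, with the fingertips at (340,370) behind it. A few more millimetres will bring it home.

Emit:
{"fn": "play_rows", "kwargs": {
  "steps": [
    {"gripper": 1, "dp": [0.5, 1.5, 0.5], "dr": [0, 0, 0]},
    {"gripper": 1, "dp": [0.8, 3, 1], "dr": [0, 0, 0]},
    {"gripper": 1, "dp": [1.1, 4, 1], "dr": [0, 0, 0]},
    {"gripper": 1, "dp": [1.1, 4, 1], "dr": [0, 0, 0]}
  ]
}}

```text
t: 12.82
position: [0.5248, -0.0651, 0.0903]
orientation: [[0.962, -0.013, 0.274], [-0.274, 0.002, 0.962], [-0.013, -1.0, -0.002]]
force: [-0.4, -0.0, -0.2]
gripper_width: 0.0
```

Emit:
{"fn": "play_rows", "kwargs": {
  "steps": [
    {"gripper": 1, "dp": [0.3, 1, 0], "dr": [0, 0, 0]},
    {"gripper": 1, "dp": [0.6, 2, 0], "dr": [0, 0, 0]},
    {"gripper": 1, "dp": [0.6, 2, 0], "dr": [0, 0, 0]}
  ]
}}

```text
t: 13.07
position: [0.5249, -0.0647, 0.0903]
orientation: [[0.961, -0.014, 0.275], [-0.275, -0.0, 0.962], [-0.014, -1.0, -0.004]]
force: [-2.7, -5.2, 1.5]
gripper_width: 0.0002
```

Emit:
{"fn": "play_rows", "kwargs": {
  "steps": [
    {"gripper": 1, "dp": [0.6, 2.5, 0], "dr": [0, 0, 0]},
    {"gripper": 1, "dp": [0.6, 2.5, 0], "dr": [0, 0, 0]}
  ]
}}

```text
t: 13.23
position: [0.5249, -0.0646, 0.0903]
orientation: [[0.961, -0.015, 0.276], [-0.276, -0.003, 0.961], [-0.014, -1.0, -0.007]]
force: [-2.4, -5.0, 2.1]
gripper_width: 0.0002
```

Emit:
{"fn": "play_rows", "kwargs": {
  "steps": [
    {"gripper": 1, "dp": [-2, -8, 0], "dr": [0, 0, 0]},
    {"gripper": 1, "dp": [-6, -25, 0], "dr": [0, 0, 0]},
    {"gripper": 1, "dp": [-13, -50, 20], "dr": [0, 0, 0]},
    {"gripper": 1, "dp": [-20, -75, 50], "dr": [0, 0, 0]},
    {"gripper": 1, "dp": [-20, -105, 80], "dr": [0, 0, 0]},
    {"gripper": 1, "dp": [-20, -120, 100], "dr": [0, 0, 0]},
    {"gripper": 1, "dp": [-20, -120, 100], "dr": [0, 0, 0]},
    {"gripper": 1, "dp": [-20, -120, 100], "dr": [0, 0, 0]}
  ]
}}

```text
t: 13.9
position: [0.5057, -0.1857, 0.1916]
orientation: [[0.96, -0.012, 0.278], [-0.278, -0.002, 0.96], [-0.011, -1.0, -0.006]]
force: [-0.9, 0.4, -0.4]
gripper_width: -0.0
```

```bash
python3 - <<'E'
from h import *
p=ctrl.state(); print(p["position"],p["force"],p["t"])
ex=np.array([.257,.966]);ey=np.array([-.966,.257]);O=np.array([.551,.04])
for n in("top","side"):
    s=snap(n);W=cloud(s);im=s["image"].astype(int)
    d=W[...,:2]-O;X=d@ex;Y=d@ey;Z=W[...,2]
    k=(im[...,0]>100)&(im[...,1]<70)&(im[...,2]<70)&(abs(Y)<.03)&(X>-.17)&(X<-.04)
    print(n,k.sum(),"nut X",np.percentile(X[k],[2,50,98]),"Z",np.percentile(Z[k],[2,50,98]))
    k=(Z>.108)&(abs(Y)<.02)&(X>-.13)&(X<-.04); print(" shank end",k.sum(),X[k].mean() if k.sum() else 0,Z[k].mean() if k.sum() else 0)
    for a,b in((-90,-65),(-60,-40),(45,65)):
        q=(X>a/1e3)&(X<b/1e3)&(abs(Y)<.045)&(abs(Y)>.02)&(Z>.075)&(Z<.11); print(" leaf",a,q.sum(),np.median(Z[q]))
    if n=="top": save(s,"top6.png",(200,140,400,340),3)
    else: save(s,"side6.png",(200,150,400,300),4)
E
```

```text
[ 0.50566821 -0.1857014   0.19160284] [-0.86980165  0.39071434 -0.39170467] 13.9
top 5 nut X [-0.0869572  -0.08491389 -0.08023478] Z [0.10530335 0.10794326 0.11150375]
 shank end 45 -0.07991550718789933 0.11192752550121707
 leaf -90 247 0.08448413277512512
 leaf -60 196 0.08435420468957344
 leaf 45 194 0.08458873396800848
side 13 nut X [-0.08315998 -0.07225386 -0.06627814] Z [0.09754704 0.10477754 0.10742898]
 shank end 35 -0.07986105528903778 0.11221869728671156
 leaf -90 212 0.08454863975821308
 leaf -60 175 0.08477535349122123
 leaf 45 207 0.08455168320093376
```

View pics/side6.png

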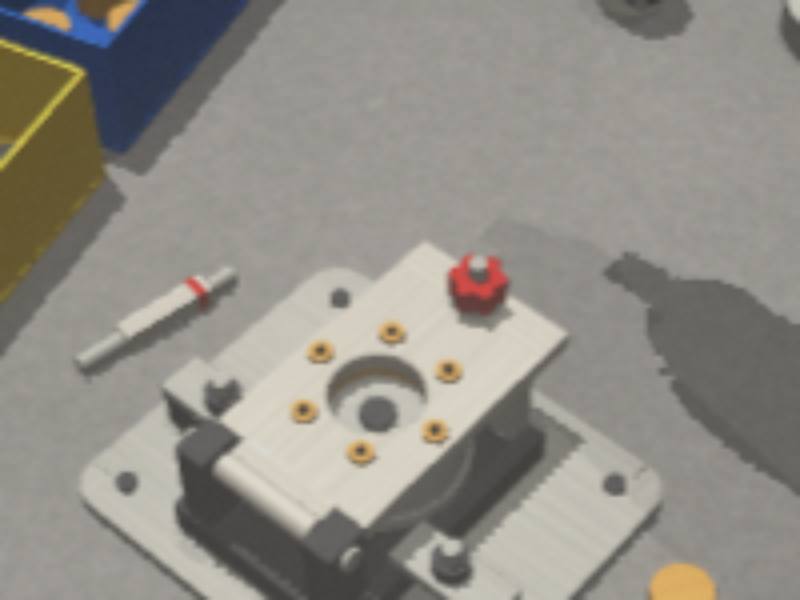

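The nut sits upright in the slot at crop (478,283) and the leaf is flat. The bolt end is at X −79.9 mm against the pivot's −80, and the hand is clear.

```bash
python3 -c "
from station import ctrl
print(ctrl.close_job())"
```

```text
the job is handed in; nothing more can be done
None
```

The jig is closed over the ring and the job is handed in at about 14 s of the 51 s allowed; no verdict was reported. With the fingers shut, I pushed the leaf over from behind and lowered it at a few mm per row. I then pushed the bolt home by its red star nut.

**Last checks, all good:**
- **Leaf:** its top measured 84.4–84.8 mm above the table along its whole length in both views (84 mm is closed).
- **Bolt:** its end stands at X −79.9 mm in both views, against −80 mm for the pivot, so it is upright to within the camera's error. The nut stopped against the slot at about 6 N.
- **Hand:** clear of everything, with the force reading close to zero.
- **Other things:** I touched none of the loose things. I did not re-measure their positions, nor the ring's height under the leaf. The ring showed no disturbance in the pictures.

**What went wrong on the way:** the first two pushes on the bolt stalled, with the reading at about 16 N. The first was with the knuckles facing the bolt, the second after turning the hand 90°. Friction on the rising bolt end was holding it. I backed off both times, and following the bolt's arc from lower down worked with about 1 N showing at the pause.

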